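# Set out the slip-stamping desk

## Robot

A 6-joint arm with a two-finger parallel gripper is mounted at the origin on the work surface. World frame = base frame: x ahead of the robot, y to its left, z up, the work surface at z = 0. Lengths are in m, angles in rad, forces in N, time in s.
With the tool pointing down it reaches from about 0.3 to 0.95 m from the base axis. Payload 3.1 kg.
Tool frame: the origin (TCP) lies between the finger pads; the fingertips stand 19 mm ahead of it and the grasp point (between the pads) is the TCP; z points along the fingers, y is the line along which they close (so a half turn about z gives the same grasp; the last joint's range is limited). The gripper opens to 85 mm and grips with 20 to 120 N. Pads are 22 mm wide; open, the fingers measure 114 mm over their backs; the gripper's body (76 mm by 85 mm) begins 54 mm behind the grasp point. The pads swing forward as they close: fully open they stand 13 mm farther back than shut.
Start: joints at [1.051, 0.308, 1.634, -0, 1.2, -0.07], TCP at [0.272, 0.563, 0.25] pointing down, gripper open.
Joint ranges: [-3.06, 3.06], [-0.79, 1.96], [0.05, 2.63], [-1.19, 4.34], [0.05, 2.64], [-2.94, 2.94]. Speed limits (rad/s): [2.79, 2.79, 3.14, 3.14, 3.14, 3.14].

## Interface

Orientations are given as a unit quaternion [x, y, z, w].
In Python, from workcell import bot gives the robot as it stands. The module is installed in compiled form; this text tells all that it offers.
- The arm moves only by the tool servo_tool, never from a script. Its argument "increments" is a list of rows, each an object with "delta_pos": the shift along the world's x, y, z in m, a list of three; "spin": the turn about the world's z in degrees. In form: [{"delta_pos": [dx, dy, dz], "spin": spin}, ...]. A call has 1 to 5 rows; each row is the pose to reach, as a shift and turn from the pose commanded when the call began; what a row does not reach only later rows make up. A row lasts 1/8 s, in which the tool goes at most 62.5 mm and 10.7 degrees, less where a joint would pass 70% of its speed; a pose out of reach is approached as far as the arm can. A call with a gripper value outside its range is refused whole. "hand" is the opening in per cent of the stroke, from 0 (shut) to 100 (fully open), set as the call begins (left out, the last holds). The fingers move at their own pace and stop on an object; the grip force is fixed at half the most. Time passes only in rows, so rows that repeat a pose let the fingers close. It gives the time, the measured TCP pose, the force, the opening and the grip force at its end, in the units of the state.
- bot.read_state(): the state, without advancing time (a new reading comes with each control period).
- bot.snapshot(name): name is "scene" or "top" or "wrist"; returns a dict with "pixels" (400x640x3 uint8, red, green, blue), "vfov" (degrees; the focal length in pixels is half the picture's height over the tangent of half this angle, whatever the lens; pixels are square), "cx", "cy" (the principal point, pixels), "extrinsics" (4x4, takes a point from camera to world coordinates); the wrist camera has in their place "hand_eye" (4x4, takes a point from camera to tool coordinates, whose origin is the TCP and whose axes are the flange's). Camera axes: x right, y up, looking along -z (the intrinsics and any distortion apply to the point x, -y, -z); pixel columns grow to the right and rows downward; lengths in m; the calibration is good to about 2 mm. A picture is of the moment at which its call begins: read the wrist's pose just before it. There is no depth.
- bot.hand_in(): hands the job in; it is judged then, once.
Trained networks look in a picture, given as the dict that the camera call returned (one of the last four; its "shot" number tells which), for a name from the list of things; names that differ only in an ending like _2 or _b are one class to them, and where a whole thing is asked for, a point or a joint stands for the part that bears it (a point fixed in the world has none). Each returns a list of dicts, best first, with "p" (0 to 1); they miss things now and then, are a little off and sometimes report something else, mostly with a low value. They report only what shows in the picture. A call takes as long as a camera call. They do not tell look-alikes from the thing itself.
- bot.recognise(picture, target): "point" ([column, row] in pixels, amid what is visible of it).
- bot.mark_of(picture, target): "point" ([column, row] in pixels: a listed point, or the origin of a listed thing).
The state is a dict: "t": time; "q": joint angles; "joint_vel": joint speeds; "joint_torque": joint torques, N m; "tcp_pos": TCP position; "tcp_rot": TCP orientation; "contact_force": force on the tool from outside, world axes, zero at the start; "wrist_torque": the same for the moment, N m; "width": finger opening in m; "grasp_force": force on a finger pad.
Only numpy, scipy, OpenCV 4.12 (cv2) and the standard library are available. Lean on these libraries where they do the work, as an engineer would, in place of code of your own. Each camera call takes 0.05 s, during which the arm holds its last target. There are 200 camera calls.

## Task

Set this desk out for date-stamping and stapling the slips, working from the robot's side: lay the big stapler midway between the pile of slips and the card tray, lengthways alongside the pile and level with the pile's middle, and put the box of staples on the desk close behind the stapler (beyond its far end from the robot) and in line with it. Stand the date stamp upright on the desk about a thumb's width off the other long side of the pile (the side away from the tray), level with the pile's middle, and set the paperweight on top of the pile in its middle. Leave the small stapler, the hole punch, the sticky notes and the eraser where they are.

Things in the scene. Friction and masses are not known exactly. Their poses are not given: they have to be found in the camera images.
- stapler_mid (a point): Big desk stapler, black with a bright steel magazine, lying upright on its base: 130 long (its x axis, jaw at +x), 34 wide (y), 56 high. The point is its centre, 28 above its underside. The sides of base and cover are plain and parallel, 34 apart, good to grip across y near the middle. Either end may face the robot when it is laid out. About 0.22 kg.
- staple_box_mid (a point): Box of staples: small brown cardboard carton with a white paper band, 40 (its x) by 60 (its y), 30 high. The point is its centre, 15 above its underside. It may be set down turned any way. About 0.11 kg.
- date_stamp_mid (a point): Self-inking date stamp standing upright: black frame over a clear foot 52 (its x) by 34 (its y), grey rounded handle block on top 48 by 32, 85 high in all, the handle from 47 to 85 above the desk. The point is its centre, 42.5 above its underside. Best gripped across y. It may stand turned any way. About 0.09 kg.
- weight_mid (a point): Turned steel paperweight: round base 58 across and 12 high, sloping in to a neck, with a round knob 26 across on top, the knob from 25 to 37 above its underside, 40 high in all. The point is its centre, 20 above its underside. About 0.32 kg; grip it by the knob.
- slips: Squared pile of white A6 slips, 148 (its x, long side, pointing roughly away from the robot) by 105 (its y), 25 high, does not move. Origin at the centre of its underside, on the desk. The tray stands beside one long side of it, left or right, 220 to 230 between centres; the stapler belongs in between, the date stamp beside the other long side.
- tray: Grey open card tray, 168 (its x) by 122 (its y), walls 36 high, with finished slips in it and a finger gap in the wall towards the robot; does not move. Turned nearly as the pile is. Origin at the centre of its underside, on the desk.
- mini_stapler_mid (a point): Small stapler of the same make-up and colours as the big one but half as long: 64 (its x) by 24, 36 high. The point is its centre, 18 above its underside. Not part of the job; to be left alone.
- punch_mid (a point): Two-hole punch, black base 72 (its x) by 104 (its y) with a grey lever plate, 54 high. The point is on its middle, 26 above its underside. Not part of the job; to be left alone.
- note_block_mid (a point): Block of yellow sticky notes, 51 square, 24 high. The point is its centre, 12 above its underside. Not part of the job; to be left alone.
- eraser_mid (a point): White eraser in a blue sleeve, 43 (its x) by 18, 12 high, lying on the robot's side of the desk. The point is its centre, 6 above its underside. Not part of the job; to be left alone.
There are look-alikes about, which are no part of the job. Leave any green look-alike of the part that bears staple_box_mid alone. What is shaped like the part that bears stapler_mid but orange is not meant.

How it is judged:
At the end, for the whole second after the job is handed in: Stapler centre <137 mm from both pile and tray centres, <25 mm off the pile's cross middle, <15 deg off its length; box 80-140 mm behind the stapler, <18 mm off its line; stamp 65-125 mm from pile centre, away from the tray, <25 mm off middle; weight on pile <18 mm off centre; all upright (angle between each of stapler_mid, staple_box_mid, date_stamp_mid, weight_mid's own z axis and vertical below 0.1 rad and height (world z) of stapler_mid below 0.033 m and x of stapler_mid in the frame of slips between -0.025 and 0.025 m and horizontal distance between stapler_mid and slips below 0.137 m and horizontal distance between stapler_mid and tray below 0.137 m and angle between the x axis of stapler_mid and the x axis of slips, either way round below 0.26 rad and height (world z) of staple_box_mid below 0.02 m and y of staple_box_mid in the frame of stapler_mid between -0.018 and 0.018 m and horizontal distance between staple_box_mid and stapler_mid between 0.08 and 0.14 m and x of staple_box_mid in the frame of slips above 0.06 m and height (world z) of date_stamp_mid below 0.048 m and x of date_stamp_mid in the frame of slips between -0.025 and 0.025 m and horizontal distance between date_stamp_mid and slips between 0.065 and 0.125 m and horizontal distance between date_stamp_mid and tray above 0.27 m and horizontal distance between weight_mid and slips below 0.018 m and z of weight_mid in the frame of slips between 0.041 and 0.049 m); the robot touches nothing.
It fails at once if the small stapler is shifted more than 25 mm (distance of mini_stapler_mid from where it was at the start of the episode above 0.025 m).
It fails at once if the hole punch is shifted more than 25 mm (distance of punch_mid from where it was at the start of the episode above 0.025 m).
It fails at once if the sticky-note block is shifted more than 25 mm (distance of note_block_mid from where it was at the start of the episode above 0.025 m).
It fails at once if the eraser is shifted more than 25 mm (distance of eraser_mid from where it was at the start of the episode above 0.025 m).
It also fails if it takes over 96 s, if anything falls off the work surface, if the arm or the gripper's body presses on something with over 40 N, if the wrist force passes 120 N, or if a joint passes its speed limit or range.

## Working session

There is one attempt and no reset: what is moved stays moved. The work goes in short steps, Python scripts to look and compute and a tool call to move; the robot and the scene stay as the last step left them, time stands still between calls to the robot, and variables do not carry over. Pictures are saved under pics/ and viewed, at most 14 in all, crops included, and the job is handed in when it is done.

Besides the shell and the picture viewer there is one more tool, called after "Emit:" as name([rows], argument=value, ...), one row to a line, values as JSON. servo_tool: Moves the arm, as the interface text tells. Its arguments: {"type":"object","properties":{"increments":{"type":"array"},"hand":{"type":"number"}},"required":["increments"]}

```bash
mkdir -p pics
cat > h.py <<'E'
import numpy as np, cv2
from workcell import bot
def ray(s,px):
    f=200/np.tan(np.radians(s["vfov"])/2)
    d=np.array([(px[0]-s["cx"])/f,-(px[1]-s["cy"])/f,-1.])
    E=np.array(s["extrinsics"]); return E[:3,3],E[:3,:3]@d
def at(s,px,z):
    o,d=ray(s,px); return o+d*(z-o[2])/d[2]
def proj(s,P):
    f=200/np.tan(np.radians(s["vfov"])/2)
    E=np.array(s["extrinsics"]); c=E[:3,:3].T@(np.array(P)-E[:3,3])
    return [s["cx"]+f*c[0]/-c[2], s["cy"]-f*c[1]/-c[2]]
def save(s,n): cv2.imwrite("pics/"+n,np.ascontiguousarray(s["pixels"][:,:,::-1]))
Z=dict(stapler_mid=.028,staple_box_mid=.015,date_stamp_mid=.0425,weight_mid=.02,slips=0,tray=0,mini_stapler_mid=.018,punch_mid=.026,note_block_mid=.012,eraser_mid=.006)
E
python3 - <<'E'
from h import *
for n in("top","scene"):
    s=bot.snapshot(n); save(s,n+"0.png"); print(n,{k:v for k,v in s.items() if k!="pixels"})
    for k,z in Z.items():
        for m in bot.mark_of(s,k)[:3]: print(k,round(m["p"],2),np.round(m["point"]),np.round(at(s,m["point"],z),3)[:2])
st=bot.read_state();print(st["t"],st["tcp_pos"],st["tcp_rot"],st["width"])
E
```

```text
top {'vfov': 52.91553940612937, 'cx': 320.00108634399015, 'cy': 202.13251774633585, 'extrinsics': array([[-0.01710777,  0.99492329, -0.09917138,  0.32864004],
       [-0.99970522, -0.01872987, -0.01544854, -0.00572685],
       [-0.01722758,  0.09887785,  0.99495044,  1.31417372],
       [ 0.        ,  0.        ,  0.        ,  1.        ]]), 'shot': 1}
stapler_mid 0.6 [214. 290.] [0.185 0.355]
staple_box_mid 0.68 [446. 203.] [ 0.447 -0.392]
staple_box_mid 0.57 [449. 234.] [ 0.349 -0.397]
date_stamp_mid 0.55 [215. 166.] [0.58 0.35]
weight_mid 0.7 [437. 158.] [ 0.594 -0.369]
weight_mid 0.39 [446. 201.] [ 0.452 -0.393]
tray 0.88 [354. 198.] [ 0.47  -0.096]
mini_stapler_mid 0.74 [354. 199.] [ 0.466 -0.094]
mini_stapler_mid 0.55 [381. 138.] [ 0.667 -0.19 ]
punch_mid 0.85 [200. 206.] [0.451 0.403]
note_block_mid 0.83 [322. 133.] [0.69  0.003]
note_block_mid 0.46 [265. 140.] [0.67  0.192]
eraser_mid 0.6 [227. 242.] [0.335 0.32 ]
scene {'vfov': 52.46996162495376, 'cx': 321.67748843990273, 'cy': 203.1265588397724, 'extrinsics': array([[-0.82310427, -0.33250321,  0.46037047,  0.97314588],
    
[... 175 characters left out ...]
 ]]), 'shot': 2}
stapler_mid 0.94 [290. 289.] [0.66  0.177]
stapler_mid 0.9 [483. 258.] [0.19  0.367]
staple_box_mid 0.72 [262. 160.] [ 0.435 -0.392]
staple_box_mid 0.67 [283. 151.] [ 0.338 -0.405]
date_stamp_mid 0.94 [360. 325.] [0.592 0.357]
weight_mid 0.45 [222. 176.] [ 0.594 -0.367]
slips 0.57 [335. 251.] [0.477 0.111]
tray 0.72 [295. 211.] [ 0.475 -0.098]
punch_mid 0.57 [420. 312.] [0.449 0.397]
punch_mid 0.32 [421. 270.] [0.355 0.307]
note_block_mid 0.68 [246. 252.] [ 0.685 -0.006]
note_block_mid 0.15 [421. 312.] [0.438 0.391]
eraser_mid 0.6 [426. 276.] [0.341 0.316]
1.1 [0.27178073 0.56282067 0.25027515] [2.23023696e-01 9.74813024e-01 4.03925880e-06 1.17628239e-06] 0.08527549441736353
```

```bash
python3 -c "
import cv2
a=cv2.imread('pics/top0.png')[90:340,150:510];cv2.imwrite('pics/t0c.png',cv2.resize(a,(792,550),interpolation=cv2.INTER_CUBIC))"
```

```text
(no output)
```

View pics/t0c.png

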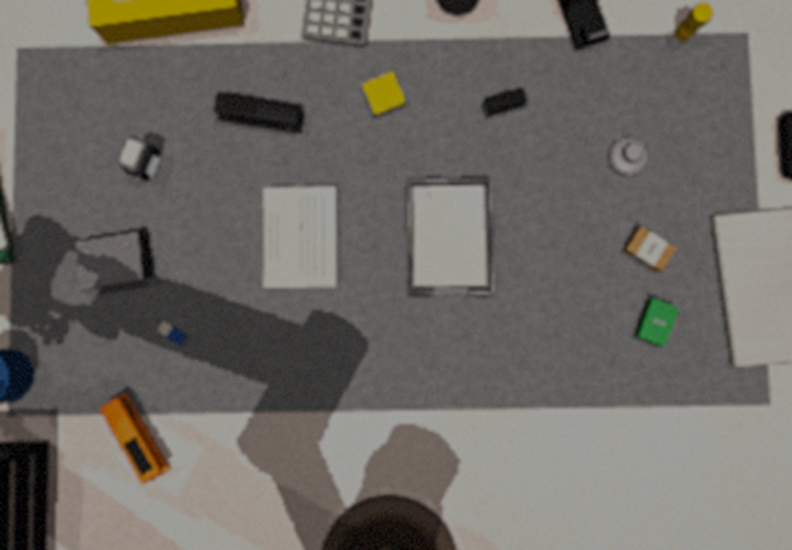

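View pics/scene0.png

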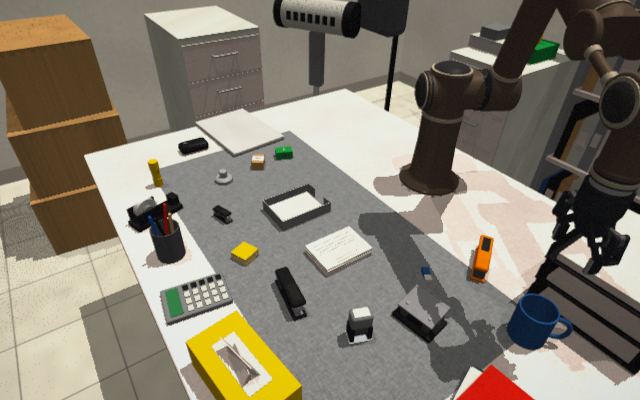

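```bash
cat > m.py <<'E'
from h import *
def blob(s,px,mask,z,r=60):
    n,L,S,C=cv2.connectedComponentsWithStats(cv2.morphologyEx(mask.astype(np.uint8),cv2.MORPH_OPEN,np.ones((2,2))))
    ys,xs=np.nonzero(L>0); i=np.argmin((xs-px[0])**2+(ys-px[1])**2); l=L[ys[i],xs[i]]
    ys,xs=np.nonzero(L==l)
    P=np.array([at(s,(x,y),z)[:2] for x,y in zip(xs,ys)],np.float32)
    (c,wh,a)=cv2.minAreaRect(P*1000); w,h=wh
    if w<h: a+=90; w,h=h,w
    return np.round(np.array(c)/1000,4),np.round((w,h),1),round((a+90)%180-90,1)
E
python3 - <<'E'
from m import *
s=bot.snapshot("top"); g=s["pixels"].max(2).astype(int); h=cv2.cvtColor(s["pixels"],cv2.COLOR_RGB2HSV)
print(g[198,286],g[260,330],g[140,267],g[170,260],g[198,354])
for t in(130,150,170): print("pile",blob(s,(286,198),g>t,.025))
for t in(130,150,170): print("tray slips",blob(s,(354,198),g>t,.012))
for t in(40,50,60): print("stapler",blob(s,(267,140),g<t,.05))
for t in(90,110): print("box",blob(s,(446,203),(g>t)&(h[...,0]<25),.03))
for t in(120,140,160): print("stamp",blob(s,(213,161),g>t,.085)); print("weight",blob(s,(437,160),g>t,.02))
for k in("slips","tray"):
  for sn in("top","scene"):
    q=s if sn=="top" else bot.snapshot(sn)
    print(k,sn,[(round(m["p"],2),np.round(at(q,m["point"],0),3)[:2]) for m in bot.mark_of(q,k)])
E
```

```text
154 98 36 95 159
pile (array([0.4714, 0.121 ]), array([146.9, 104.1]), -0.7)
pile (array([0.4728, 0.1226]), array([143.2, 100.7]), -0.7)Traceback (most recent call last):
  File "<stdin>", line 4, in <module>
  File "m.py", line 4, in blob
    ys,xs=np.nonzero(L>0); i=np.argmin((xs-px[0])**2+(ys-px[1])**2); l=L[ys[i],xs[i]]
                             ~~~~~~~~~^^^^^^^^^^^^^^^^^^^^^^^^^^^^^
    return _wrapfunc(a, 'argmin', axis=axis, out=out, **kwds)
    return bound(*args, **kwds)
ValueError: attempt to get argmin of an empty sequence
```

Run:
```python
from m import *
s=bot.snapshot("top"); g=s["pixels"].max(2).astype(int); h=cv2.cvtColor(s["pixels"],cv2.COLOR_RGB2HSV)
for t in(125,135,145): print("tray slips",blob(s,(354,198),g>t,.012))
for t in(40,50,60): print("stapler",blob(s,(267,140),g<t,.05))
for t in(70,90): print("box",blob(s,(441,200),(g>t)&((h[...,0]<25)&(h[...,1]>40)|(g>125)),.03))
for t in(115,125,135): print("stamp",blob(s,(213,161),g>t,.085)); print("weight",blob(s,(437,160),g>t,.02))
for k in("slips","tray"):
    print(k,[(round(m["p"],2),np.round(at(s,m["point"],0),3)[:2]) for m in bot.mark_of(s,k)])
    print(k,[(round(m["p"],2),np.round(at(s,m["point"],.012),3)[:2]) for m in bot.recognise(s,k)])
```

```text
tray slips (array([ 0.4718, -0.0997]), array([147.7, 104.1]), -1.2)
tray slips (array([ 0.4702, -0.0995]), array([144.2, 104. ]), -1.1)
tray slips (array([ 0.4707, -0.0994]), array([144.4, 100.6]), 0.2)
stapler (array([0.6532, 0.1758]), array([128.2,  40.4]), 79.2)
stapler (array([0.653 , 0.1768]), array([131.4,  41.9]), 78.6)
stapler (array([0.6534, 0.1771]), array([131.9,  45.7]), 79.1)
box (array([ 0.4426, -0.3897]), array([64.1, 47.3]), 56.5)
box (array([ 0.4442, -0.3914]), array([63.1, 42.9]), 56.5)
stamp (array([0.59 , 0.355]), array([35.9, 24.8]), -21.3)
weight (array([ 0.5897, -0.3768]), array([23.1, 22.7]), -1.2)
stamp (array([0.5898, 0.3545]), array([31.7, 25. ]), -1.2)
weight (array([ 0.5898, -0.3753]), array([16.9, 13. ]), -2.6)
stamp (array([0.5898, 0.3544]), array([33.6, 19.9]), -26.0)
weight (array([ 0.5898, -0.372 ]), array([11.9,  4.3]), -28.4)
slips [(0.58, array([0.469, 0.121])), (0.42, array([ 0.69 , -0.004]))]
slips [(0.91, array([0.467, 0.121]))]
tray [(0.62, array([ 0.477, -0.091]))]
tray [(0.72, array([ 0.465, -0.093]))]
```

Emit:
servo_tool([
  {"delta_pos":[0.05,-0.03,0.0],"spin":0},
  {"delta_pos":[0.1,-0.065,0.0],"spin":0},
  {"delta_pos":[0.15,-0.1,0.0],"spin":0},
  {"delta_pos":[0.2,-0.13,0.0],"spin":0},
  {"delta_pos":[0.25,-0.165,0.0],"spin":0},
])

```text
t: 2.02
tcp_pos: [0.5233, 0.3969, 0.2505]
tcp_rot: [0.223, 0.975, 0.0, 0.0]
contact_force: [1.0, 1.0, -0.2]
width: 0.0855
grasp_force: 0.0
```

Emit:
servo_tool([
  {"delta_pos":[0.04,-0.025,0.0],"spin":0},
  {"delta_pos":[0.07,-0.045,0.0],"spin":0},
  {"delta_pos":[0.07,-0.045,0.0],"spin":0},
  {"delta_pos":[0.07,-0.045,0.0],"spin":0},
])

```text
t: 2.52
tcp_pos: [0.5912, 0.353, 0.25]
tcp_rot: [0.223, 0.975, -0.0, -0.001]
contact_force: [-0.1, 0.2, 0.7]
width: 0.0852
grasp_force: 0.0
```

```bash
cat >> h.py <<'E'
from scipy.spatial.transform import Rotation as R
def wrist(n=None):
    st=bot.read_state(); s=bot.snapshot("wrist")
    T=np.eye(4); T[:3,:3]=R.from_quat(st["tcp_rot"]).as_matrix(); T[:3,3]=st["tcp_pos"]
    s["extrinsics"]=T@np.array(s["hand_eye"]); s["st"]=st
    y=T[:3,1]; print("t",round(st["t"],2),"tcp",np.round(st["tcp_pos"],4),"yaw_y",round(np.degrees(np.arctan2(y[1],y[0])),1))
    if n: save(s,n)
    return s
E
python3 - <<'E'
from h import *
s=wrist("w1.png"); print(s["hand_eye"],s["vfov"],s["cx"],s["cy"])
for k in("date_stamp_mid",): print([(m["p"],m["point"],at(s,m["point"],Z[k])) for m in bot.mark_of(s,k)])
print(proj(s,[.59,.355,.0425]))
E
```

```text
t 2.52 tcp [0.5912 0.353  0.25  ] yaw_y 64.2
[[-8.39725257e-04  9.52576260e-01  3.04298807e-01  7.77674903e-02]
 [ 9.99998921e-01  1.16662490e-03 -8.92461040e-04  1.36426245e-03]
 [-1.20513976e-03  3.04297729e-01 -9.52576212e-01 -1.23676743e-01]
 [ 0.00000000e+00  0.00000000e+00  0.00000000e+00  1.00000000e+00]] 62.314627883578936 320.2790381658263 205.1668172668032
[]
[np.float64(319.93148743508493), np.float64(177.44636738911976)]
```

View pics/w1.png

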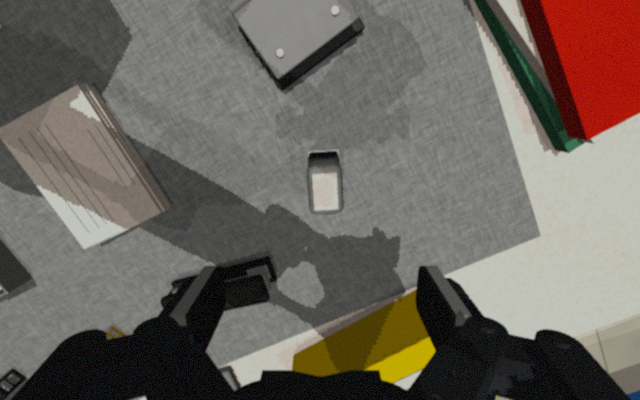

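Run:
```python
from m import *
s=wrist(); g=s["pixels"].max(2).astype(int)
for t in(140,160,180): print(blob(s,(325,190),g>t,.082))
print(at(s,(325,189),.08), at(s,(325,168),.045))
```

```text
t 2.62 tcp [0.5907 0.3537 0.2502] yaw_y 64.3
(array([0.5968, 0.3578]), array([36., 23.]), -22.5)
(array([0.5969, 0.3577]), array([34.8, 22.2]), -22.2)
(array([0.597 , 0.3578]), array([33.6, 21.4]), -22.3)
[0.5936041  0.35886092 0.08      ] [0.58248195 0.36472946 0.045     ]
```

Emit:
servo_tool([
  {"delta_pos":[0.001,0.004,-0.06],"spin":3},
  {"delta_pos":[0.001,0.004,-0.12],"spin":3},
  {"delta_pos":[0.001,0.004,-0.165],"spin":3},
  {"delta_pos":[0.001,0.004,-0.184],"spin":3},
  {"delta_pos":[0.001,0.004,-0.184],"spin":3},
], hand=100)

```text
t: 3.3
tcp_pos: [0.5916, 0.3571, 0.0653]
tcp_rot: [0.197, 0.98, -0.001, -0.001]
contact_force: [0.0, -0.5, 0.7]
width: 0.0853
grasp_force: 0.0
```

Emit:
servo_tool([
  {"delta_pos":[0,0,0],"spin":0},
  {"delta_pos":[0,0,0],"spin":0},
  {"delta_pos":[0,0,0],"spin":0},
  {"delta_pos":[0,0,0],"spin":0},
  {"delta_pos":[0,0,0],"spin":0},
], hand=0)

```text
t: 3.92
tcp_pos: [0.594, 0.3573, 0.0682]
tcp_rot: [0.197, 0.98, 0.001, 0.001]
contact_force: [0.8, -0.1, 6.3]
width: 0.0315
grasp_force: 60.0
```

Emit:
servo_tool([
  {"delta_pos":[0,0,0.04],"spin":0},
  {"delta_pos":[-0.03,-0.035,0.06],"spin":6},
  {"delta_pos":[-0.06,-0.07,0.06],"spin":12},
  {"delta_pos":[-0.09,-0.107,0.06],"spin":18},
  {"delta_pos":[-0.12,-0.143,0.06],"spin":22},
])

```text
t: 4.55
tcp_pos: [0.4713, 0.2126, 0.126]
tcp_rot: [0.005, 1.0, -0.0, -0.0]
contact_force: [-0.0, -0.3, -0.0]
width: 0.0311
grasp_force: 59.8
```

Emit:
servo_tool([
  {"delta_pos":[0,0,0],"spin":0},
  {"delta_pos":[0,0,0],"spin":0},
])

```text
t: 4.8
tcp_pos: [0.4735, 0.2141, 0.1266]
tcp_rot: [0.007, 1.0, 0.0, 0.001]
contact_force: [1.0, 0.5, -0.3]
width: 0.0314
grasp_force: 59.9
```

Run:
```python
from m import *
s=wrist("w2.png")
for n in("slips","tray"):
  print(n,[(round(m["p"],2),np.round(m["point"]),np.round(at(s,m["point"],0),3)[:2]) for m in bot.mark_of(s,n)])
```

```text
t 4.8 tcp [0.4735 0.2141 0.1266] yaw_y 89.2
slips [(0.81, array([204., 212.]), array([0.481, 0.123]))]
tray []
```

View pics/w2.png

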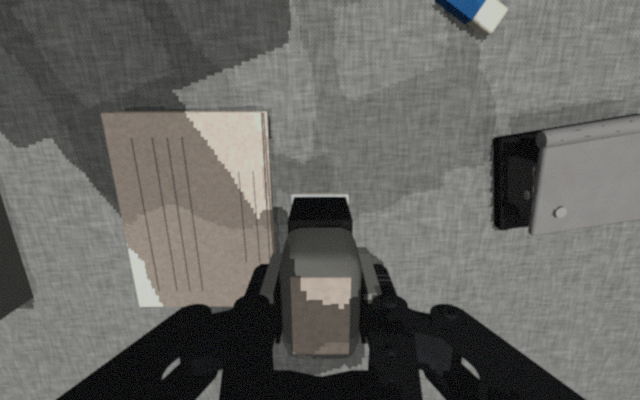

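Run:
```python
from m import *
s=wrist()
for p in((103,112),(266,111),(138,307)): print(p,np.round(at(s,p,.025),4))
print(np.round(at(s,(320,196),.06),4), np.round(at(s,(350,196),.06),4))
```

```text
t 4.95 tcp [0.4741 0.2147 0.1267] yaw_y 89.2
(103, 112) [0.403  0.0748 0.025 ]
(266, 111) [0.4039 0.1816 0.025 ]
(138, 307) [0.5519 0.0705 0.025 ]
[0.4522 0.2162 0.06  ] [0.4524 0.2342 0.06  ]
```

Emit:
servo_tool([
  {"delta_pos":[0.002,0.001,-0.035],"spin":0},
  {"delta_pos":[0.002,0.001,-0.052],"spin":0},
  {"delta_pos":[0.002,0.001,-0.058],"spin":0},
  {"delta_pos":[0.002,0.001,-0.059],"spin":0},
  {"delta_pos":[0.002,0.001,-0.059],"spin":0},
])

```text
t: 5.62
tcp_pos: [0.4746, 0.2149, 0.0683]
tcp_rot: [0.007, 1.0, -0.0, -0.001]
contact_force: [-2.8, -1.3, 5.0]
width: 0.0313
grasp_force: 60.7
```

Emit:
servo_tool([
  {"delta_pos":[0,0,0],"spin":0},
  {"delta_pos":[0,0,0],"spin":0},
  {"delta_pos":[0,0,0],"spin":0},
  {"delta_pos":[0,0,0.03],"spin":0},
  {"delta_pos":[0,0,0.08],"spin":0},
], hand=80)

```text
t: 6.25
tcp_pos: [0.4729, 0.2141, 0.146]
tcp_rot: [0.007, 1.0, -0.001, -0.003]
contact_force: [-0.2, 0.0, 0.1]
width: 0.0683
grasp_force: 0.0
```

Emit:
servo_tool([
  {"delta_pos":[0.0,0,0.06],"spin":-10},
  {"delta_pos":[0.04,-0.01,0.08],"spin":-20},
  {"delta_pos":[0.08,-0.02,0.1],"spin":-30},
  {"delta_pos":[0.12,-0.025,0.1],"spin":-40},
  {"delta_pos":[0.16,-0.03,0.1],"spin":-50},
], hand=100)

```text
t: 6.88
tcp_pos: [0.6362, 0.1846, 0.2477]
tcp_rot: [0.431, 0.902, 0.0, 0.0]
contact_force: [-0.5, -0.3, 0.1]
width: 0.0853
grasp_force: 0.0
```

Emit:
servo_tool([
  {"delta_pos":[0.01,-0.003,0],"spin":-10},
  {"delta_pos":[0.02,-0.005,0],"spin":-20},
  {"delta_pos":[0.02,-0.005,0],"spin":-30},
  {"delta_pos":[0.02,-0.005,0],"spin":-40},
  {"delta_pos":[0.02,-0.005,0],"spin":-50},
])

```text
t: 7.5
tcp_pos: [0.6547, 0.1797, 0.2467]
tcp_rot: [0.772, 0.635, -0.0, -0.0]
contact_force: [0.3, 0.2, -0.2]
width: 0.0854
grasp_force: 0.0
```

Emit:
servo_tool([
  {"delta_pos":[0,0,0],"spin":0},
  {"delta_pos":[0,0,0],"spin":0},
])

```text
t: 7.75
tcp_pos: [0.6547, 0.1798, 0.247]
tcp_rot: [0.77, 0.639, -0.0, -0.0]
contact_force: [-0.3, 0.2, 0.0]
width: 0.0856
grasp_force: 0.0
```

Run:
```python
from m import *
s=wrist("w3.png"); g=s["pixels"].max(2).astype(int)
for n in("stapler_mid","slips"):
  print(n,[(round(m["p"],2),np.round(m["point"]),np.round(at(s,m["point"],Z[n]),3)[:2]) for m in bot.mark_of(s,n)])
p=proj(s,[.657,.178,.05]); print(p)
for t in(35,45,55): print(blob(s,p,g<t,.05))
```

```text
t 7.75 tcp [0.6547 0.1798 0.247 ] yaw_y -10.6
stapler_mid [(0.68, array([331., 169.]), array([0.668, 0.188]))]
slips [(0.81, array([185., 243.]), array([0.476, 0.125])), (0.65, array([330., 173.]), array([0.666, 0.178]))]
[np.float64(322.44019376738834), np.float64(184.57889574077205)]
(array([0.6653, 0.1813]), array([113.7,  32.2]), 79.3)
(array([0.6659, 0.1856]), array([124.8,  34.1]), 79.4)
(array([0.6659, 0.1856]), array([124.9,  35.4]), 78.9)
```

View pics/w3.png

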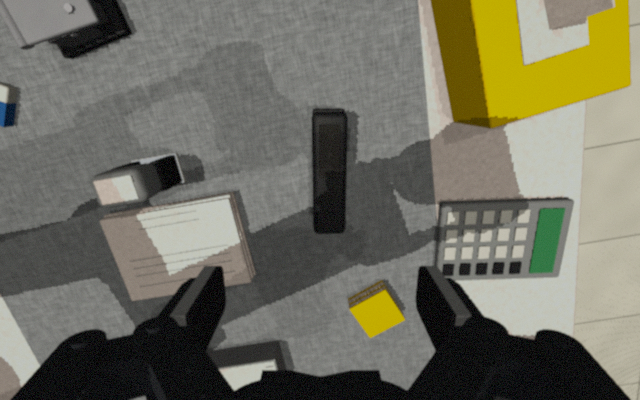

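Emit:
servo_tool([
  {"delta_pos":[0.009,0.004,-0.06],"spin":0},
  {"delta_pos":[0.009,0.004,-0.12],"spin":0},
  {"delta_pos":[0.009,0.004,-0.18],"spin":0},
  {"delta_pos":[0.009,0.004,-0.207],"spin":0},
  {"delta_pos":[0.009,0.004,-0.207],"spin":0},
])

```text
t: 8.52
tcp_pos: [0.6609, 0.1832, 0.0366]
tcp_rot: [0.77, 0.638, -0.003, -0.002]
contact_force: [-0.3, -0.5, 0.7]
width: 0.0852
grasp_force: 0.0
```

Emit:
servo_tool([
  {"delta_pos":[0,0,0],"spin":0},
  {"delta_pos":[0,0,0],"spin":0},
  {"delta_pos":[0,0,0],"spin":0},
  {"delta_pos":[0,0,0],"spin":0},
  {"delta_pos":[0,0,0],"spin":0},
], hand=0)

```text
t: 9.15
tcp_pos: [0.6653, 0.1842, 0.0428]
tcp_rot: [0.77, 0.638, 0.002, 0.001]
contact_force: [-0.8, 0.4, 6.4]
width: 0.0331
grasp_force: 60.5
```

Emit:
servo_tool([
  {"delta_pos":[0,0,0.06],"spin":0},
  {"delta_pos":[0,0,0.1],"spin":-10},
  {"delta_pos":[-0.03,-0.03,0.1],"spin":-20},
  {"delta_pos":[-0.06,-0.06,0.1],"spin":-30},
  {"delta_pos":[-0.09,-0.09,0.1],"spin":-40},
])

```text
t: 9.78
tcp_pos: [0.5722, 0.093, 0.14]
tcp_rot: [0.943, 0.333, -0.0, 0.0]
contact_force: [0.9, 0.5, -1.6]
width: 0.0328
grasp_force: 60.6
```

Emit:
servo_tool([
  {"delta_pos":[-0.03,-0.03,0],"spin":-10},
  {"delta_pos":[-0.06,-0.06,0],"spin":-20},
  {"delta_pos":[-0.09,-0.081,0],"spin":-30},
  {"delta_pos":[-0.099,-0.081,0],"spin":-40},
  {"delta_pos":[-0.099,-0.081,0],"spin":-40},
])

```text
t: 10.4
tcp_pos: [0.4736, 0.0126, 0.14]
tcp_rot: [1.0, -0.006, -0.0, -0.0]
contact_force: [0.9, -0.4, -2.6]
width: 0.033
grasp_force: 60.6
```

Emit:
servo_tool([
  {"delta_pos":[0,0,0],"spin":0},
  {"delta_pos":[0,0,0],"spin":0},
])

```text
t: 10.65
tcp_pos: [0.4755, 0.0131, 0.1404]
tcp_rot: [1.0, -0.006, 0.0, 0.0]
contact_force: [0.4, -0.3, -2.0]
width: 0.0327
grasp_force: 60.6
```

Run:
```python
from m import *
s=wrist("w4.png")
for n in("slips","tray","stapler_mid"):
  print(n,[(round(m["p"],2),np.round(m["point"]),np.round(at(s,m["point"],Z[n] if n!="stapler_mid" else .13),3)[:2]) for m in bot.mark_of(s,n)])
```

```text
t 10.65 tcp [0.4755 0.0131 0.1404] yaw_y -90.7
slips [(0.92, array([187., 201.]), array([0.475, 0.126]))]
tray [(0.56, array([452., 202.]), array([ 0.471, -0.096]))]
stapler_mid [(0.93, array([324., 276.]), array([0.477, 0.013]))]
```

View pics/w4.png

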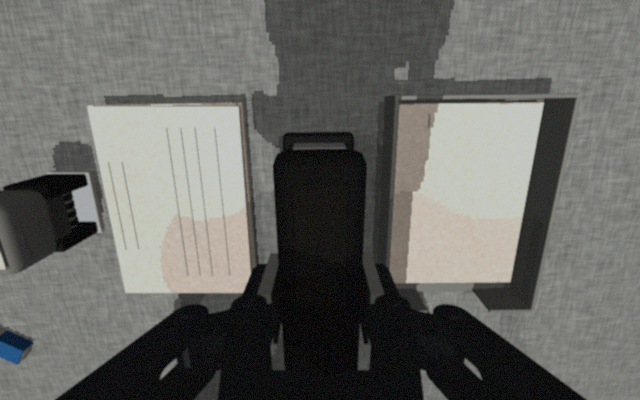

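Emit:
servo_tool([
  {"delta_pos":[0,0.002,-0.05],"spin":0},
  {"delta_pos":[0,0.002,-0.085],"spin":0},
  {"delta_pos":[0,0.002,-0.097],"spin":0},
  {"delta_pos":[0,0.002,-0.098],"spin":0},
  {"delta_pos":[0,0.002,-0.098],"spin":0},
])

```text
t: 11.48
tcp_pos: [0.4758, 0.0148, 0.043]
tcp_rot: [1.0, -0.007, 0.001, 0.0]
contact_force: [-0.6, -0.2, -1.7]
width: 0.0332
grasp_force: 61.6
```

Emit:
servo_tool([
  {"delta_pos":[0,0,0],"spin":0},
  {"delta_pos":[0,0,0],"spin":0},
  {"delta_pos":[0,0,0],"spin":0},
  {"delta_pos":[0,0,0.05],"spin":0},
  {"delta_pos":[0,0,0.11],"spin":0},
], hand=55)

```text
t: 12.1
tcp_pos: [0.4733, 0.0148, 0.1521]
tcp_rot: [1.0, -0.007, -0.002, -0.0]
contact_force: [1.1, -1.1, 0.6]
width: 0.0467
grasp_force: 0.0
```

Emit:
servo_tool([
  {"delta_pos":[0,-0.02,0.05],"spin":10},
  {"delta_pos":[-0.005,-0.07,0.08],"spin":20},
  {"delta_pos":[-0.01,-0.125,0.098],"spin":30},
  {"delta_pos":[-0.015,-0.18,0.098],"spin":40},
  {"delta_pos":[-0.02,-0.235,0.098],"spin":50},
], hand=100)

```text
t: 12.72
tcp_pos: [0.4556, -0.2163, 0.2512]
tcp_rot: [0.913, 0.409, 0.001, 0.001]
contact_force: [0.1, -0.1, 0.2]
width: 0.0855
grasp_force: 0.0
```

Emit:
servo_tool([
  {"delta_pos":[-0.003,-0.055,0],"spin":7},
  {"delta_pos":[-0.006,-0.11,0],"spin":7},
  {"delta_pos":[-0.008,-0.168,0],"spin":7},
  {"delta_pos":[-0.008,-0.168,0],"spin":7},
  {"delta_pos":[-0.008,-0.168,0],"spin":7},
])

```text
t: 13.35
tcp_pos: [0.4472, -0.3821, 0.2498]
tcp_rot: [0.887, 0.461, 0.0, -0.001]
contact_force: [-0.3, 0.0, -1.2]
width: 0.0856
grasp_force: 0.0
```

Run:
```python
from m import *
s=wrist("w5.png"); g=s["pixels"].max(2).astype(int); h=cv2.cvtColor(s["pixels"],cv2.COLOR_RGB2HSV)
for n in("staple_box_mid","weight_mid"):
  print(n,[(round(m["p"],2),np.round(m["point"]),np.round(at(s,m["point"],Z[n]),3)[:2]) for m in bot.mark_of(s,n)])
p=proj(s,[.448,-.388,.03]); print(p)
for t in(100,130): print(blob(s,p,(g>t)&((h[...,0]<25)&(h[...,1]>60)|(g>160)),.03))
```

```text
t 13.35 tcp [ 0.4472 -0.3821  0.2498] yaw_y -35.1
staple_box_mid [(0.76, array([327., 180.]), array([ 0.45, -0.39])), (0.73, array([257., 234.]), array([ 0.346, -0.396]))]
weight_mid [(0.92, array([426.,  82.]), array([ 0.589, -0.365]))]
[np.float64(324.67621290274184), np.float64(182.3525352234992)]
(array([ 0.4504, -0.3895]), array([60.3, 39.8]), 56.2)
(array([ 0.4503, -0.39  ]), array([59.3, 39.4]), 56.2)
```

View pics/w5.png

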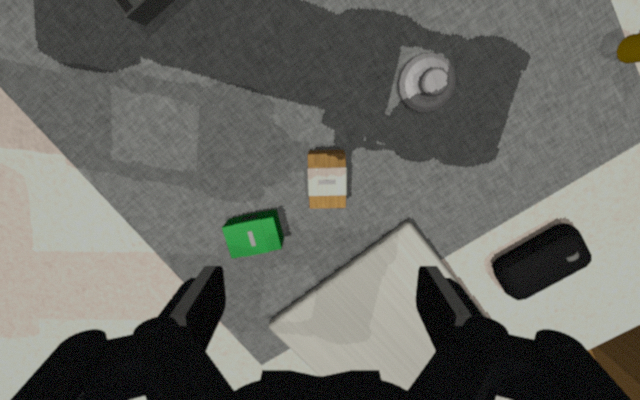

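Emit:
servo_tool([
  {"delta_pos":[0.003,-0.002,-0.06],"spin":0},
  {"delta_pos":[0.003,-0.002,-0.12],"spin":0},
  {"delta_pos":[0.003,-0.002,-0.18],"spin":0},
  {"delta_pos":[0.003,-0.002,-0.222],"spin":0},
  {"delta_pos":[0.003,-0.002,-0.222],"spin":0},
], hand=80)

```text
t: 14.12
tcp_pos: [0.4481, -0.3805, 0.0246]
tcp_rot: [0.887, 0.462, -0.001, -0.005]
contact_force: [-0.6, -0.1, 0.4]
width: 0.0687
grasp_force: 0.0
```

Emit:
servo_tool([
  {"delta_pos":[0,0,0],"spin":0},
  {"delta_pos":[0,0,0],"spin":0},
  {"delta_pos":[0,0,0],"spin":0},
  {"delta_pos":[0,0,0],"spin":0},
  {"delta_pos":[0,0,0],"spin":0},
], hand=0)

```text
t: 14.75
tcp_pos: [0.4528, -0.3864, 0.0316]
tcp_rot: [0.887, 0.461, 0.001, 0.003]
contact_force: [0.8, 1.0, 6.9]
width: 0.0389
grasp_force: 62.0
```

Emit:
servo_tool([
  {"delta_pos":[0,0,0.06],"spin":0},
  {"delta_pos":[0.01,0.03,0.1],"spin":-10},
  {"delta_pos":[0.03,0.08,0.1],"spin":-20},
  {"delta_pos":[0.05,0.13,0.1],"spin":-30},
  {"delta_pos":[0.07,0.18,0.1],"spin":-40},
])

```text
t: 15.38
tcp_pos: [0.5212, -0.2034, 0.1295]
tcp_rot: [0.992, 0.127, 0.001, 0.001]
contact_force: [1.2, -0.0, -0.1]
width: 0.0384
grasp_force: 61.2
```

Emit:
servo_tool([
  {"delta_pos":[0.02,0.05,0],"spin":-8},
  {"delta_pos":[0.035,0.1,0],"spin":-16},
  {"delta_pos":[0.055,0.15,0],"spin":-16},
  {"delta_pos":[0.073,0.2,0],"spin":-16},
  {"delta_pos":[0.074,0.22,0],"spin":-16},
])

```text
t: 16.0
tcp_pos: [0.5958, 0.018, 0.1293]
tcp_rot: [1.0, -0.008, 0.001, -0.0]
contact_force: [-1.3, -0.3, -1.7]
width: 0.0386
grasp_force: 61.1
```

Emit:
servo_tool([
  {"delta_pos":[0,0,0],"spin":0},
  {"delta_pos":[0,0,0],"spin":0},
])

```text
t: 16.25
tcp_pos: [0.594, 0.0142, 0.1283]
tcp_rot: [1.0, -0.01, -0.0, 0.0]
contact_force: [0.4, 0.1, -0.7]
width: 0.0387
grasp_force: 61.1
```

Run:
```python
from m import *
s=wrist("w6.png")
for n in("slips","tray","stapler_mid","date_stamp_mid"):
  print(n,[(round(m["p"],2),np.round(m["point"]),np.round(at(s,m["point"],Z[n]),3)[:2]) for m in bot.mark_of(s,n)])
```

```text
t 16.25 tcp [0.594  0.0142 0.1283] yaw_y -91.1
slips []
tray []
stapler_mid [(0.72, array([323., 346.]), array([0.479, 0.015]))]
date_stamp_mid [(0.83, array([ 68., 365.]), array([0.478, 0.217]))]
```

View pics/w6.png

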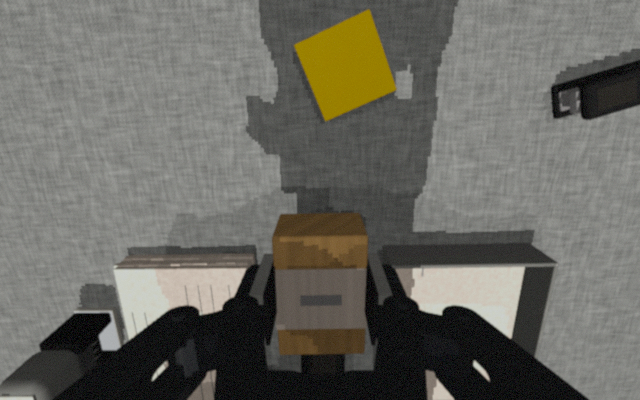

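Emit:
servo_tool([
  {"delta_pos":[0.003,0,-0.05],"spin":0},
  {"delta_pos":[0.003,0,-0.085],"spin":0},
  {"delta_pos":[0.003,0,-0.097],"spin":0},
  {"delta_pos":[0.003,0,-0.098],"spin":0},
  {"delta_pos":[0.003,0,-0.098],"spin":0},
])

```text
t: 17.12
tcp_pos: [0.5981, 0.0149, 0.0315]
tcp_rot: [1.0, -0.009, 0.0, 0.0]
contact_force: [-1.9, -0.4, 3.6]
width: 0.0387
grasp_force: 61.8
```

Emit:
servo_tool([
  {"delta_pos":[0,0,0],"spin":0},
  {"delta_pos":[0,0,0],"spin":0},
  {"delta_pos":[0,0,0],"spin":0},
  {"delta_pos":[0,0,0.05],"spin":0},
  {"delta_pos":[0,0,0.11],"spin":0},
], hand=75)

```text
t: 17.75
tcp_pos: [0.596, 0.0155, 0.1394]
tcp_rot: [1.0, -0.009, -0.002, -0.0]
contact_force: [1.0, 0.6, -0.1]
width: 0.0642
grasp_force: 0.0
```

Emit:
servo_tool([
  {"delta_pos":[0,-0.04,0.04],"spin":0},
  {"delta_pos":[0,-0.095,0.06],"spin":0},
  {"delta_pos":[-0.005,-0.15,0.06],"spin":0},
  {"delta_pos":[-0.008,-0.205,0.06],"spin":0},
  {"delta_pos":[-0.008,-0.26,0.06],"spin":0},
], hand=100)

```text
t: 18.38
tcp_pos: [0.5893, -0.2462, 0.2004]
tcp_rot: [1.0, -0.009, 0.0, -0.0]
contact_force: [0.8, 0.2, -0.1]
width: 0.0853
grasp_force: 0.0
```

Emit:
servo_tool([
  {"delta_pos":[0,-0.05,0],"spin":0},
  {"delta_pos":[0,-0.1,0],"spin":0},
  {"delta_pos":[0,-0.12,0],"spin":0},
  {"delta_pos":[0,-0.12,0],"spin":0},
  {"delta_pos":[0,-0.12,0],"spin":0},
])

```text
t: 19.0
tcp_pos: [0.5896, -0.3629, 0.1999]
tcp_rot: [1.0, -0.009, -0.0, -0.001]
contact_force: [0.0, 0.1, -0.3]
width: 0.0852
grasp_force: 0.0
```

Run:
```python
from m import *
s=wrist("w7.png"); g=s["pixels"].max(2).astype(int)
print([(round(m["p"],2),np.round(m["point"]),np.round(at(s,m["point"],.02),4)[:2]) for m in bot.mark_of(s,"weight_mid")])
a=cv2.resize(s["pixels"][80:280,220:420,::-1],(600,600),interpolation=cv2.INTER_CUBIC); cv2.imwrite("pics/w7c.png",a)
```

```text
t 19.0 tcp [ 0.5896 -0.3629  0.1999] yaw_y -91.0
[]
```

View pics/w7c.png

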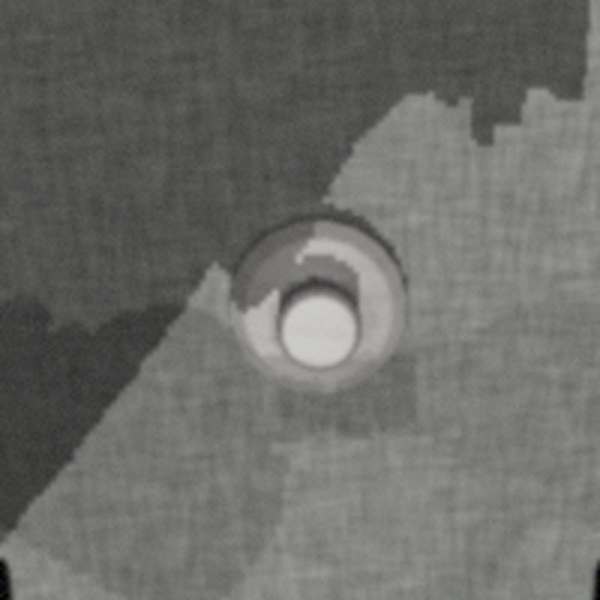

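Run:
```python
from m import *
s=wrist()
print(at(s,(326.3,190),.039),at(s,(326.7,180),.008))
```

```text
t 19.1 tcp [ 0.5899 -0.3626  0.2002] yaw_y -91.0
[ 0.59166125 -0.36631277  0.039     ] [ 0.59337554 -0.36719187  0.008     ]
```

Emit:
servo_tool([
  {"delta_pos":[0.002,-0.004,-0.06],"spin":0},
  {"delta_pos":[0.002,-0.004,-0.12],"spin":0},
  {"delta_pos":[0.002,-0.004,-0.15],"spin":0},
  {"delta_pos":[0.002,-0.004,-0.162],"spin":0},
  {"delta_pos":[0.002,-0.004,-0.162],"spin":0},
])

```text
t: 19.77
tcp_pos: [0.5919, -0.3679, 0.0382]
tcp_rot: [1.0, -0.009, -0.0, -0.0]
contact_force: [-0.1, -0.3, -0.2]
width: 0.0856
grasp_force: 0.0
```

Emit:
servo_tool([
  {"delta_pos":[0,0,0],"spin":0},
  {"delta_pos":[0,0,0],"spin":0},
  {"delta_pos":[0,0,0],"spin":0},
  {"delta_pos":[0,0,0],"spin":0},
  {"delta_pos":[0,0,0],"spin":0},
], hand=0)

```text
t: 20.4
tcp_pos: [0.5923, -0.369, 0.0398]
tcp_rot: [1.0, -0.009, 0.001, 0.0]
contact_force: [-1.3, 1.5, 6.3]
width: 0.0236
grasp_force: 58.8
```

Emit:
servo_tool([
  {"delta_pos":[0,0,0.03],"spin":0},
  {"delta_pos":[0,0,0.07],"spin":0},
  {"delta_pos":[-0.005,0.02,0.11],"spin":0},
  {"delta_pos":[-0.015,0.065,0.13],"spin":0},
  {"delta_pos":[-0.027,0.115,0.13],"spin":0},
])

```text
t: 21.02
tcp_pos: [0.5653, -0.2536, 0.1698]
tcp_rot: [1.0, -0.01, 0.002, 0.001]
contact_force: [0.2, 1.3, -4.0]
width: 0.0234
grasp_force: 59.7
```

Emit:
servo_tool([
  {"delta_pos":[-0.012,0.05,0],"spin":0},
  {"delta_pos":[-0.024,0.1,0],"spin":0},
  {"delta_pos":[-0.036,0.15,0],"spin":0},
  {"delta_pos":[-0.048,0.2,0],"spin":0},
  {"delta_pos":[-0.06,0.25,0],"spin":0},
])

```text
t: 21.65
tcp_pos: [0.5029, -0.0021, 0.167]
tcp_rot: [1.0, -0.01, -0.001, -0.0]
contact_force: [1.2, 0.0, -3.7]
width: 0.0231
grasp_force: 59.7
```

Emit:
servo_tool([
  {"delta_pos":[-0.012,0.05,0],"spin":0},
  {"delta_pos":[-0.024,0.1,0],"spin":0},
  {"delta_pos":[-0.03,0.127,0],"spin":0},
  {"delta_pos":[-0.03,0.127,0],"spin":0},
  {"delta_pos":[-0.03,0.127,0],"spin":0},
])

```text
t: 22.28
tcp_pos: [0.4741, 0.1228, 0.1675]
tcp_rot: [1.0, -0.009, -0.001, 0.0]
contact_force: [0.0, 0.3, -4.1]
width: 0.0231
grasp_force: 59.8
```

Run:
```python
from m import *
s=wrist("w8.png")
for n in("slips","stapler_mid","date_stamp_mid"):
  print(n,[(round(m["p"],2),np.round(m["point"]),np.round(at(s,m["point"],Z[n]),3)[:2]) for m in bot.mark_of(s,n)])
```

```text
t 22.27 tcp [0.4741 0.1228 0.1675] yaw_y -91.0
slips []
stapler_mid [(0.62, array([453., 194.]), array([0.476, 0.015]))]
date_stamp_mid [(0.77, array([204., 204.]), array([0.476, 0.216]))]
```

View pics/w8.png

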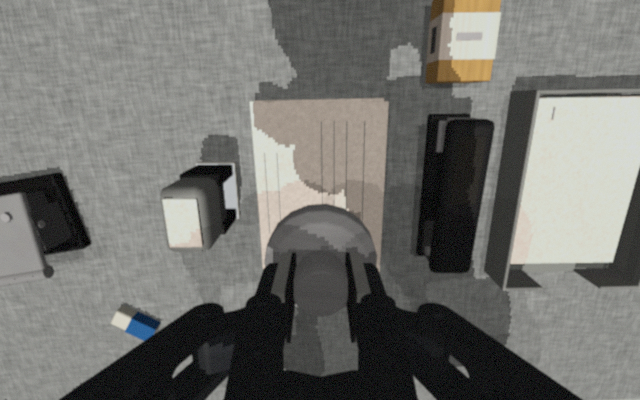

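Run:
```python
from m import *
s=wrist()
for p in((252,100),(387,98)): print(p,np.round(at(s,p,.025),4))
print(np.round([at(s,(262,265),.025),at(s,(379,265),.025)],4))
```

```text
t 22.48 tcp [0.4748 0.1224 0.1681] yaw_y -91.2
(252, 100) [0.5542 0.1747 0.025 ]
(387, 98) [0.5535 0.0711 0.025 ]
[[0.4129 0.1776 0.025 ]
 [0.4107 0.0725 0.025 ]]
```

Emit:
servo_tool([
  {"delta_pos":[0.002,0.001,-0.05],"spin":0},
  {"delta_pos":[0.002,0.001,-0.09],"spin":0},
  {"delta_pos":[0.002,0.001,-0.101],"spin":0},
  {"delta_pos":[0.002,0.001,-0.104],"spin":0},
  {"delta_pos":[0.002,0.001,-0.104],"spin":0},
])

```text
t: 23.15
tcp_pos: [0.4782, 0.1244, 0.0655]
tcp_rot: [1.0, -0.009, 0.002, -0.0]
contact_force: [-0.4, 0.4, -4.4]
width: 0.0234
grasp_force: 59.9
```

Emit:
servo_tool([
  {"delta_pos":[0,0,0],"spin":0},
  {"delta_pos":[0,0,0],"spin":0},
  {"delta_pos":[0,0,0],"spin":0},
  {"delta_pos":[0,0,0.04],"spin":0},
  {"delta_pos":[0,0,0.1],"spin":0},
], hand=60)

```text
t: 23.78
tcp_pos: [0.4748, 0.1241, 0.1636]
tcp_rot: [1.0, -0.009, -0.002, 0.0]
contact_force: [1.4, 0.1, 1.1]
width: 0.0512
grasp_force: 0.0
```

Emit:
servo_tool([
  {"delta_pos":[-0.03,0.0,0.06],"spin":0},
  {"delta_pos":[-0.06,0.05,0.12],"spin":0},
  {"delta_pos":[-0.09,0.1,0.15],"spin":0},
  {"delta_pos":[-0.12,0.15,0.15],"spin":0},
  {"delta_pos":[-0.14,0.2,0.15],"spin":0},
])

```text
t: 24.4
tcp_pos: [0.3405, 0.3164, 0.316]
tcp_rot: [1.0, -0.01, 0.002, -0.001]
contact_force: [0.8, 0.5, -0.8]
width: 0.0513
grasp_force: 0.0
```

Emit:
servo_tool([
  {"delta_pos":[-0.02,0.05,0],"spin":0},
  {"delta_pos":[-0.03,0.1,0],"spin":0},
  {"delta_pos":[-0.03,0.15,0],"spin":0},
  {"delta_pos":[-0.03,0.15,0],"spin":0},
  {"delta_pos":[-0.03,0.15,0],"spin":0},
])

```text
t: 25.02
tcp_pos: [0.3107, 0.4641, 0.3134]
tcp_rot: [1.0, -0.009, -0.0, 0.001]
contact_force: [0.5, 0.5, -0.3]
width: 0.0513
grasp_force: 0.0
```

Run:
```python
from m import *
s=bot.snapshot("top"); g=s["pixels"].max(2).astype(int)
cv2.imwrite('pics/t1c.png',cv2.resize(s["pixels"][90:270,180:430,::-1],(792,570),interpolation=cv2.INTER_CUBIC))
q=bot.snapshot("scene")
for n,z in Z.items():
  if n=="weight_mid": z=.045
  for c,u in(("top",s),("scene",q)):
    print(n,c,[(round(m["p"],2),np.round(at(u,m["point"],z),3)[:2]) for m in bot.mark_of(u,n)[:2]])
cv2.imwrite('pics/s1c.png',cv2.resize(q["pixels"][130:380,180:480,::-1],(720,600),interpolation=cv2.INTER_CUBIC))
```

```text
stapler_mid top [(0.75, array([0.476, 0.019])), (0.64, array([0.174, 0.363]))]
stapler_mid scene [(0.84, array([0.192, 0.371])), (0.8, array([0.465, 0.004]))]
staple_box_mid top [(0.87, array([ 0.354, -0.395])), (0.72, array([0.6  , 0.024]))]
staple_box_mid scene [(0.73, array([0.585, 0.012])), (0.52, array([ 0.349, -0.386]))]
date_stamp_mid top [(0.76, array([0.468, 0.214]))]
date_stamp_mid scene [(0.6, array([0.477, 0.209])), (0.58, array([0.502, 0.157]))]
weight_mid top [(0.67, array([0.485, 0.118]))]
weight_mid scene [(0.6, array([0.477, 0.122]))]
slips top [(0.76, array([0.478, 0.132]))]
slips scene [(0.87, array([0.479, 0.103]))]
tray top [(0.78, array([ 0.469, -0.088]))]
tray scene [(0.91, array([ 0.475, -0.102]))]
mini_stapler_mid top [(0.57, array([ 0.68 , -0.185]))]
mini_stapler_mid scene [(0.61, array([ 0.682, -0.178]))]
punch_mid top [(0.67, array([0.447, 0.415]))]
punch_mid scene [(0.94, array([0.453, 0.391]))]
note_block_mid top [(0.5, array([0.682, 0.004]))]
note_block_mid scene [(0.97, array([ 0.695, -0.008]))]
eraser_mid top [(0.49, array([0.339, 0.323]))]
eraser_mid scene [(0.58, array([0.447, 0.183])), (0.41, array([0.333, 0.306]))]
```

View pics/t1c.png

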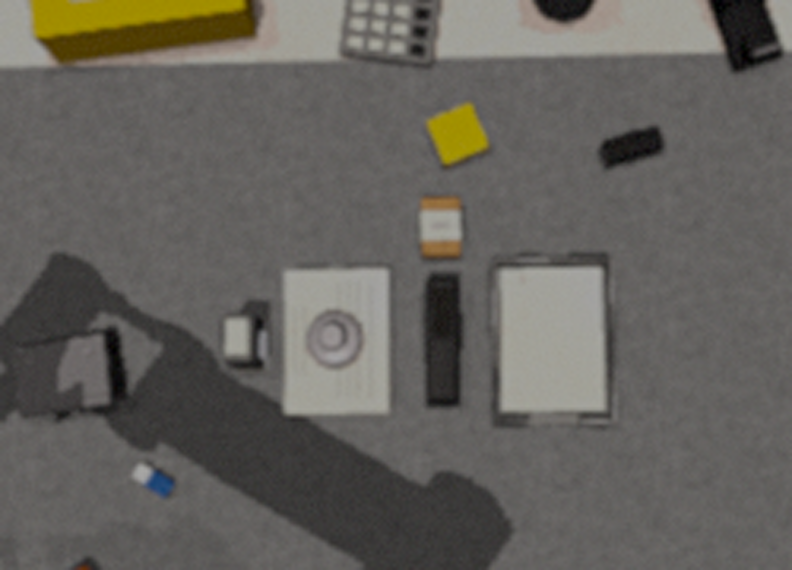

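View pics/s1c.png

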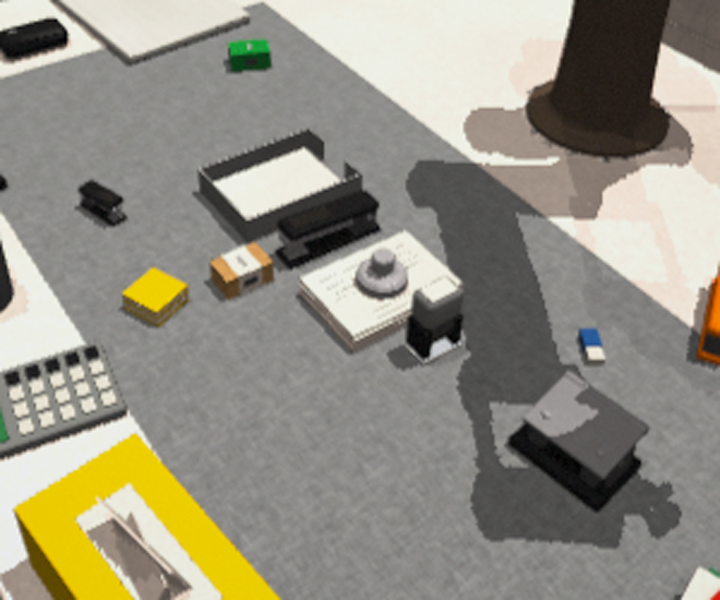

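The pictures show the stapler (443,340) between the pile (337,341) and the tray, and the box (441,227) in line behind it. The stamp (240,340) stands on the pile's other side, and the weight (334,338) sits on the middle of the pile. All are upright and the arm is clear.

```bash
python3 -c "
from workcell import bot
print(bot.hand_in())"
```

```text
the job is handed in; nothing more can be done
None
```

The desk is set out as asked and the job is handed in (no verdict came back): in the final pictures all four items are upright in their places, and the small stapler, hole punch, sticky notes and eraser are where they were.

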